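Pull the round push-on cap off its bench spindle

ROBOT

A 6-joint arm with a two-finger parallel gripper is mounted at the origin on the work surface; the furniture and walls round the work are solid. World frame = base frame: x ahead of the robot, y to its left, z up, the work surface at z = 0. Lengths are in m, angles in rad, forces in N, time in s.
With the tool pointing down it reaches from about 0.425 to 1.125 m from the base axis. Payload 14.9 kg.
Tool frame: the origin (TCP) lies on the centre line of the jaws, within the pads' length; the fingertips stand 14 mm ahead of it and the grasp point (between the pads) lies 5 mm behind it; z points along the fingers, y is the direction in which the jaws open and shut (so a half turn about z gives the same grasp; the last joint's range is limited). The gripper opens to 91 mm and grips with 3 to 60 N. Pads are 32 mm wide; open, the fingers measure 118 mm over their backs; the gripper's body (76 mm by 178 mm) begins 60 mm behind the grasp point.
Start: joints at [1.303, 0.379, 1.734, -0, 1.028, -0.033], TCP at [0.163, 0.681, 0.228] pointing down, gripper open.
Joint ranges: [-2.77, 2.77], [-0.74, 2.19], [0, 2.66], [-1.06, 4.2], [0.31, 2.87], [-3.08, 3.08]. Speed limits (rad/s): [1.89, 1.89, 2.39, 3.14, 3.14, 3.14].

INTERFACE

Orientations are given as [roll, pitch, yaw] about the fixed x, y, z axes, in that order (R = Rz(yaw) Ry(pitch) Rx(roll)).
In Python, from rig import observe, read_camera, close_job gives the robot as it stands.
- The arm moves only by the tool carry_out, never from a script. Its argument "targets" is a list of rows, each a list of 2 entries, a list of its own where there are three numbers: the shift along the tool's x, y, z in m, then the turn about the tool's z in rad. In form: [[[x, y, z], yaw], ...]. A call has 1 to 10 rows; each row shifts and turns the commanded pose from where the row before left it, along the tool's axes as they then stand; what a row does not reach is not made up. A row lasts 1/8 s, in which the tool goes at most 62.5 mm and 10.7 degrees, less where a joint would pass 70% of its speed; a pose out of reach is approached as far as the arm can. A call is refused whole if a number of a shift passes 0.0625 or a number of a turn 0.188, either way. A call with a gripper value outside its range is refused whole. "gripper" is the closure in counts, from 0 (fully open) to 255 (shut), set as the call begins (left out, the last holds). The fingers move at their own pace and stop on an object; the grip force is fixed at half the most. Time passes only in rows, so rows that do not move let the fingers close. It gives the time, the measured TCP pose, the force and the opening at its end, in the units of the state.
- observe(): the state, without advancing time (a new reading comes with each control period).
- read_camera(name): name is "side" or "top"; returns a dict with "pixels" (384x512x3 uint8, red, green, blue), "z_map" (384x512 float32, m along the optical axis (not along the pixel's ray), 0 where there is no reading), "fx", "fy", "cx", "cy" (pixels), "extrinsics" (4x4, takes a point from world to camera coordinates). Camera axes: x right, y down, z forward; pixel columns grow to the right and rows downward; lengths in m; the calibration is good to about 2 mm. A picture is of the moment at which its call begins.
- close_job(): hands the job in, once; it reports no verdict.
The state is a dict: "t": time; "qpos": joint angles; "joint_velocities": joint speeds; "effort": joint torques, N m; "eef_pos": TCP position; "ee_rot": TCP orientation; "contact_force": force on the tool from outside, world axes, zero at the start; "moment": the same for the moment, N m; "width": opening from 0.0 (shut) to 1.0 (fully open).
Only numpy, scipy, OpenCV 4.12 (cv2) and the standard library are available. Lean on these libraries where they do the work, as an engineer would, in place of code of your own. Each camera call takes 0.05 s, during which the arm holds its last target. There are 200 camera calls.

TASK

Take the snug round cap off its bench spindle: grip the forked puller by its wooden handle, hook the fork under the cap and pull straight up until the cap pops off. Then stand the puller upright on the bench, clear of the spindle, with the cap lying on its fork, and let go. Do not touch the round cap with the fingers, and leave the square cap on its spindle.

Things in the scene. Friction and masses are not known exactly. Their poses are not given: they have to be found in the camera images.
- puller: Steel C-shaped puller, wooden handle, 0.25 kg, stands on its fork. Origin (mm): fork underside, slot centre, under the handle; x out of the fork's mouth, z up. Fork z 0-8, 66 wide, slot 34 wide from x -36, tine tips x 40. Back plate: inner face x -43, outer -52. Arm over slot z 62-70, x -51 to 15, 32 wide. Handle upright at x=y=0, 26 (x) by 22 (y), z 70-125: grip from above across y near z 100
- round_cap: The cap to pull: black plastic disc, 60 mm diameter, 16 mm thick, 0.06 kg, pushed snugly onto a steel spindle. Origin at the centre of its flat underside, z up. Below it 40 mm of bare spindle are free above the stand's foot. It sticks with roughly 6 to 12 N and is clear of the spindle once lifted 12 mm.
- round_stand: The round cap's steel spindle stand, screwed to the bench. Origin at the centre of its underside, at bench height. Foot 72 mm diameter, 12 mm high; upright spindle 14 mm diameter, its top 64 mm above the bench; the seated cap's underside is 52 mm above the bench.
- square_cap: Bystander: black plastic square cap 54 x 54 x 16 mm on an identical spindle stand (foot 72 mm diameter). Origin at the centre of its underside, 52 mm above the bench. To be left on.
There are look-alikes about, which are no part of the job. What is shaped like the round_cap but pink is not meant.

How it is judged:
On the way:
1. the round cap is off its spindle, carried by the puller (z of round_cap in the frame of round_stand above 0.068 m and contact force between puller and round_cap above 0.2 N), for 0.2 s.
At the end, for the whole second after the job is handed in: The puller stands upright (within 0.1 rad) on the bench at rest, with the round cap lying flat on its fork (cap centre within 30 mm of the slot's centre), at least 70 mm from the round cap's stand; the square cap is still seated (within 10 mm of its start) (horizontal distance between puller and round_cap below 0.03 m and z of round_cap in the frame of puller between 0.004 and 0.02 m and angle between round_cap's own z axis and vertical below 0.2 rad and angle between puller's own z axis and vertical below 0.1 rad and height (world z) of puller below 0.01 m and horizontal distance between round_cap and round_stand above 0.07 m and linear speed of each of puller, round_cap below 0.02 m/s and distance of square_cap from where it was at the start of the episode below 0.01 m); the robot touches nothing.
It fails at once if the fingers touch the round cap (contact force between the fingers and round_cap above 0.5 N).
It fails at once if the square cap is disturbed (distance of square_cap from where it was at the start of the episode above 0.01 m).
It also fails if it takes over 45 s, if anything falls off the work surface, if the arm or the gripper's body presses on something with over 40 N, if the wrist force passes 120 N, or if a joint passes its speed limit or range.

## Working session

There is one attempt and no reset: what is moved stays moved. The work goes in short steps, Python scripts to look and compute and a tool call to move; the robot and the scene stay as the last step left them, time stands still between calls to the robot, and variables do not carry over. Pictures are saved under pics/ and viewed, about 8 in all and at most 12, crops included, and the job is handed in when it is done.

Besides the shell and the picture viewer there is one more tool, called after ">>>" as a command line: name --argument value ..., lists and objects as JSON in quotes. carry_out: Moves the arm, as the interface text tells. Its arguments: {"type":"object","properties":{"targets":{"type":"array","items":{"type":"array"}},"gripper":{"type":"number"}},"required":["targets"]}

```bash
mkdir -p pics; cat > h.py <<'E'
import numpy as np, cv2
from rig import observe, read_camera, close_job
def snap(n,f=None):
    c=read_camera(n)
    if f: cv2.imwrite('pics/'+f,c['pixels'][:,:,::-1])
    return c
def cloud(c):
    z=c['z_map'];v,u=np.mgrid[:z.shape[0],:z.shape[1]]
    P=np.stack([(u-c['cx'])/c['fx']*z,(v-c['cy'])/c['fy']*z,z],-1)
    E=c['extrinsics'];return (P-E[:3,3])@E[:3,:3]
E
python3 - <<'E'
from h import *
for n in('side','top'):
    c=snap(n); P=cloud(c); np.savez(n+'.npz',P=P,rgb=c['pixels'])
    cv2.imwrite(f'pics/{n}0.png',c['pixels'][:,:,::-1]); print(n,c['extrinsics'].round(3).tolist(),c['fx'],(c['z_map']==0).mean())
o=observe();print(o['t'],o['eef_pos'],o['ee_rot'],o['width'],o['contact_force'])
E
```

```text
side [[-0.994, -0.112, 0.011, 0.447], [-0.056, 0.407, -0.912, 0.127], [0.098, -0.907, -0.411, 0.878], [0.0, 0.0, 0.0, 1.0]] 422.5868141841427 0.003931681315104167
top [[-0.0, -1.0, -0.001, -0.132], [-0.979, 0.0, -0.202, 0.471], [0.202, 0.001, -0.979, 1.023], [0.0, 0.0, 0.0, 1.0]] 446.1057558247352 0.0041351318359375
0.1 [0.16276781 0.68046137 0.22734311] [-3.14059817e+00 -3.06717632e-05  2.90678521e+00] 0.999241997798849 [ 0.0898646  -1.31725399  0.78541816]
```

View pics/top0.png

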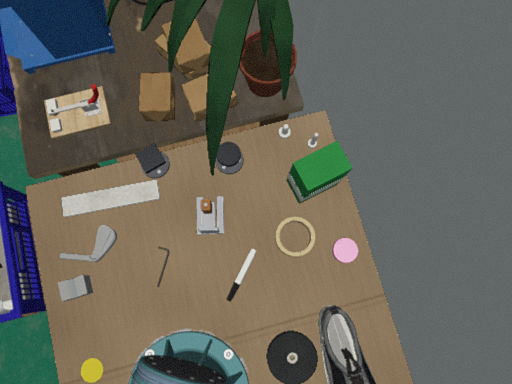

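View pics/side0.png

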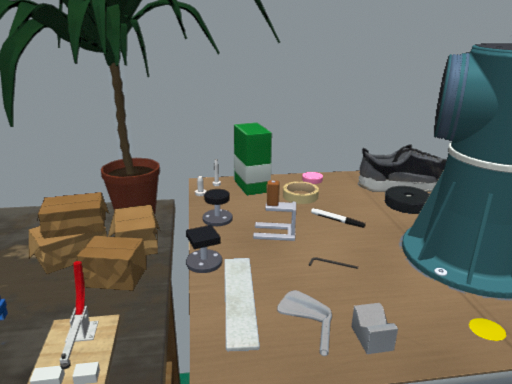

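The top view shows the puller at (208,215), the round cap at (229,155) and the square cap at (152,158). The pink decoy is at (345,250). A plant leaf hangs near (212,150). The side view shows the mouth of the fork facing away from the robot. Next I measure these.

```bash
python3 - <<'E'
from h import *
T=np.load('top.npz');P,I=T['P'],T['rgb'].astype(int)
S=np.load('side.npz');Q,J=S['P'],S['rgb'].astype(int)
def box(P,I,c,r,zl,zh,cond=None):
    m=(abs(P[...,0]-c[0])<r)&(abs(P[...,1]-c[1])<r)&(P[...,2]>zl)&(P[...,2]<zh)
    if cond is not None: m&=cond
    return P[m]
def rect(p):
    (c,s,a)=cv2.minAreaRect((p[:,:2]*1000).astype(np.float32)); return np.round(c,1),np.round(s,1),round(a,1),len(p)
for n,(u,v) in dict(round=(229,152),square=(150,157),pull=(206,208),fork=(208,232),leaf=(212,150),leaf2=(215,120),leaf3=(285,80)).items(): print(n,P[v,u].round(3))
for n,(u,v) in dict(round=(229,152),square=(150,157)).items():
    for A,B,nm in((P,I,'top'),(Q,J,'side')):
        p=box(A,B,P[v,u],.06,.060,.075); 
        if len(p)>5: print(n,nm,rect(p),cv2.minEnclosingCircle((p[:,:2]*1000).astype(np.float32)),p[:,2].max().round(4), np.median(p[:,2]).round(4))
c=P[215,208]
for A,B,nm in((P,I,'top'),(Q,J,'side')):
    brown=(B[...,0]>B[...,2]*1.6)
    for zl,zh in((.003,.012),(.058,.075),(.085,.135),(.118,.135)):
        p=box(A,B,c,.09,zl,zh,brown if zl>.08 else ~brown)
        if len(p)>5: print('pull',nm,zl,rect(p),p.min(0).round(3),p.max(0).round(3))
# leaf points overhead of the stand
m=(abs(P[...,1]-P[152,229][1])<.2)&(P[...,2]>.14)&(P[...,0]>.4)&(P[...,0]<.9)
p=P[m];
for x in np.arange(.5,.9,.05):
    q=p[(p[:,0]>=x)&(p[:,0]<x+.05)]
    if len(q):print('high',x.round(2),len(q),q.min(0).round(2),q.max(0).round(2))
E
```

```text
round [ 0.559 -0.092  0.069]
square [0.547 0.097 0.067]
pull [ 0.413 -0.045  0.128]
fork [ 0.372 -0.041  0.025]
leaf [ 0.448 -0.082  0.453]
leaf2 [ 0.479 -0.089  0.497]
leaf3 [ 0.584 -0.198  0.405]
round top (array([556.7, -91.8]), array([54.6, 59.5]), 76.5, 461) ((557.2322998046875, -89.59193420410156), 30.181461334228516) 0.0748 0.0687
round side (array([553.1, -86.3]), array([58.4, 57.3]), 3.8, 298) ((553.25146484375, -87.19049835205078), 31.169513702392578) 0.0716 0.0694
square top (array([546.1,  97.6]), array([54.8, 54. ]), 31.6, 509) ((546.2063598632812, 97.51766967773438), 36.85063552856445) 0.0737 0.0682
square side (array([543.3,  98.9]), array([53.8, 58. ]), 31.2, 518) ((543.6537475585938, 99.67057037353516), 36.30406188964844) 0.0719 0.069
pull top 0.003 (array([406.2, -44. ]), array([177.5, 176.6]), 90.0, 771) [ 0.318 -0.133  0.003] [0.495 0.045 0.012]
pull top 0.058 (array([404.3, -44.6]), array([65.1, 41.9]), 1.2, 300) [ 0.371 -0.066  0.058] [ 0.437 -0.024  0.075]
pull top 0.085 (array([421.8, -43.3]), array([25.2, 20.2]), 1.0, 112) [ 0.409 -0.053  0.091] [ 0.434 -0.03
[... 257 characters left out ...]
 (array([401.8, -38.7]), array([64.1, 42.6]), 2.6, 247) [ 0.369 -0.061  0.059] [ 0.434 -0.019  0.075]
pull side 0.085 (array([419.2, -39.8]), array([26. , 24.4]), 1.9, 248) [ 0.406 -0.052  0.085] [ 0.432 -0.028  0.127]
pull side 0.118 (array([419.5, -40.3]), array([25.7, 22.9]), 4.1, 72) [ 0.406 -0.052  0.119] [ 0.432 -0.029  0.127]
high 0.5 1557 [ 0.5  -0.29  0.14] [ 0.55 -0.08  0.56]
high 0.55 1505 [ 0.55 -0.2   0.37] [ 0.6  -0.01  0.56]
high 0.6 2649 [ 0.6 -0.2  0.4] [ 0.65 -0.01  0.56]
high 0.65 1011 [ 0.65 -0.2   0.37] [0.7  0.11 0.53]
high 0.7 333 [ 0.7  -0.    0.38] [0.72 0.1  0.45]
high 0.75 3 [ 0.8  -0.19  0.14] [ 0.8  -0.18  0.15]
high 0.8 13 [ 0.8  -0.19  0.14] [ 0.81 -0.17  0.16]
```

```bash
python3 - <<'E'
import cv2
a=cv2.imread('pics/top0.png')[100:270,110:320];cv2.imwrite('pics/topc.png',cv2.resize(a,None,fx=3.5,fy=3.5,interpolation=2))
E
```

```text
(no output)
```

View pics/topc.png

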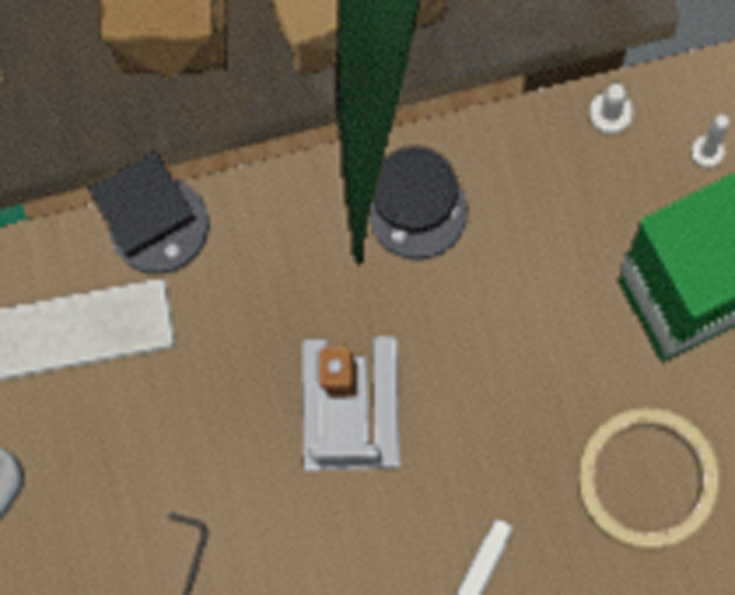

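>>> carry_out --targets '[[[0, 0, 0], -0.118], [[0, 0, 0], -0.118], [[-0.037, -0.04, 0], 0], [[-0.037, -0.04, 0], 0], [[-0.037, -0.04, 0], 0], [[-0.037, -0.04, 0], 0], [[-0.037, -0.04, 0], 0], [[-0.037, -0.04, 0], 0], [[-0.037, -0.04, 0], 0]]' --gripper 0

```text
t: 1.23
eef_pos: [0.4231, 0.3996, 0.2278]
ee_rot: [-3.142, -0.0, -3.14]
contact_force: [0.1, 0.8, -0.1]
width: 1.001
```

>>> carry_out --targets '[[[-0.002, -0.05, 0], 0], [[-0.002, -0.05, 0], 0], [[-0.002, -0.05, 0], 0], [[-0.002, -0.05, 0], 0], [[-0.002, -0.05, 0], 0], [[-0.002, -0.05, 0], 0], [[0, -0.05, 0], 0], [[0, 0, 0], 0]]'

```text
t: 2.22
eef_pos: [0.4344, 0.0488, 0.2279]
ee_rot: [-3.141, -0.0, 3.139]
contact_force: [-0.6, 0.4, 0.5]
width: 1.001
```

>>> carry_out --targets '[[[0.002, -0.045, 0], 0], [[0.003, -0.045, 0], 0], [[0, 0, 0.035], 0], [[0, 0, 0.03], 0], [[0, 0, 0], 0]]'

```text
t: 2.85
eef_pos: [0.4285, -0.0381, 0.1614]
ee_rot: [3.141, -0.004, -3.14]
contact_force: [-0.5, 0.0, 1.0]
width: 1.001
```

```bash
python3 - <<'E'
from h import *
o=observe();print(o['eef_pos'],o['ee_rot'],o['contact_force'],o['effort'])
snap('side','s1.png')
c=snap('top');P=cloud(c);
p=P[(abs(P[...,0]-.50)<.12)&(abs(P[...,1]+.08)<.15)&(P[...,2]>.2)];g=c['pixels'].astype(int)
m=(g[...,1]>g[...,0]*1.25)&(g[...,1]>g[...,2]*1.25)&(P[...,2]>.25)&(P[...,0]<.62)&(abs(P[...,1]+.09)<.12)
q=P[m]
for x in np.arange(.42,.62,.04):
  r=q[(q[:,0]>=x)&(q[:,0]<x+.04)]
  if len(r):print(x.round(2),len(r),r.min(0).round(3),r.max(0).round(3))
E
```

```text
[ 0.42848774 -0.03812407  0.1613977 ] [ 3.14092126 -0.00405594 -3.14000917] [-0.50129247  0.00918802  1.00094282] [-5.17501663e-01 -3.65581727e+01 -3.38879907e+01 -3.63362802e-02
 -7.06601366e-01  7.17396877e-03]
0.42 118 [ 0.447 -0.093  0.452] [ 0.46  -0.076  0.476]
0.46 735 [ 0.46  -0.11   0.468] [ 0.5   -0.076  0.528]
0.5 955 [ 0.5   -0.122  0.517] [ 0.54  -0.08   0.555]
0.54 1035 [ 0.54  -0.204  0.369] [ 0.58  -0.084  0.564]
0.58 1572 [ 0.58  -0.204  0.39 ] [ 0.62  -0.008  0.564]
```

View pics/s1.png

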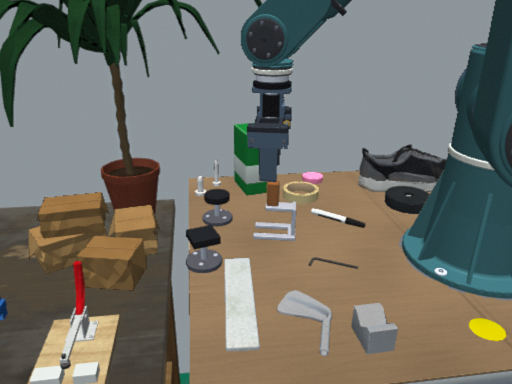

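>>> carry_out --targets '[[[0.003, -0.003, 0.02], 0], [[0, 0, 0.022], 0], [[0, 0, 0.02], 0], [[0, 0, 0], 0]]'

```text
t: 3.45
eef_pos: [0.4269, -0.0416, 0.1012]
ee_rot: [3.141, -0.001, -3.14]
contact_force: [-0.2, 0.1, -0.2]
width: 1.0
```

>>> carry_out --targets '[[[0, 0, 0], 0], [[0, 0, 0], 0], [[0, 0, 0], 0], [[0, 0, 0], 0], [[0, 0, 0], 0], [[0, 0, 0], 0], [[0, 0, 0], 0], [[0, 0, 0], 0]]' --gripper 255

```text
t: 4.45
eef_pos: [0.4267, -0.0419, 0.1009]
ee_rot: [-3.142, -0.0, -3.14]
contact_force: [-0.1, 0.1, -0.1]
width: 0.237
```

>>> carry_out --targets '[[[0, 0, -0.013], 0], [[0, 0, -0.013], 0], [[0, 0, 0], 0]]'

```text
t: 4.82
eef_pos: [0.4276, -0.042, 0.1283]
ee_rot: [-3.141, 0.003, -3.14]
contact_force: [-0.2, 0.7, -2.9]
width: 0.24
```

```bash
python3 - <<'E'
from h import *
o=observe();print(o['t'],o['eef_pos'],o['ee_rot'],o['contact_force'],o['width'],o['effort'].round(1))
c=snap('side');a=c['pixels'][150:280,170:330,::-1];cv2.imwrite('pics/s2.png',cv2.resize(a,None,fx=4,fy=4))
Q=cloud(c);B=c['pixels'].astype(int);steel=(B[...,0]<B[...,2]*1.3)
for zl,zh in((.028,.040),(.082,.1)):
    m=(abs(Q[...,0]-.42)<.07)&(abs(Q[...,1]+.04)<.045)&(Q[...,2]>zl)&(Q[...,2]<zh)&steel;p=Q[m]
    if len(p):print(zl,len(p),p.min(0).round(4),p.max(0).round(4),cv2.minAreaRect((p[:,:2]*1000).astype(np.float32)))
E
```

```text
4.825 [ 0.42755671 -0.04201157  0.12832131] [-3.14117161e+00  2.56974986e-03 -3.14034665e+00] [-0.15860238  0.67035216 -2.86123933] 0.23975875329858545 [  0.  -44.5 -33.3  -0.    0.5   0. ]
0.028 501 [ 0.3682 -0.0767  0.0284] [ 0.4599 -0.0056  0.0399] ((414.1532897949219, -41.51225280761719), (91.68533325195312, 70.5236587524414), 1.069892168045044)
0.082 245 [ 0.369  -0.061   0.0824] [ 0.4345 -0.0181  0.1   ] ((401.74578857421875, -38.637176513671875), (65.21465301513672, 42.877750396728516), 1.585569977760315)
```

View pics/s2.png

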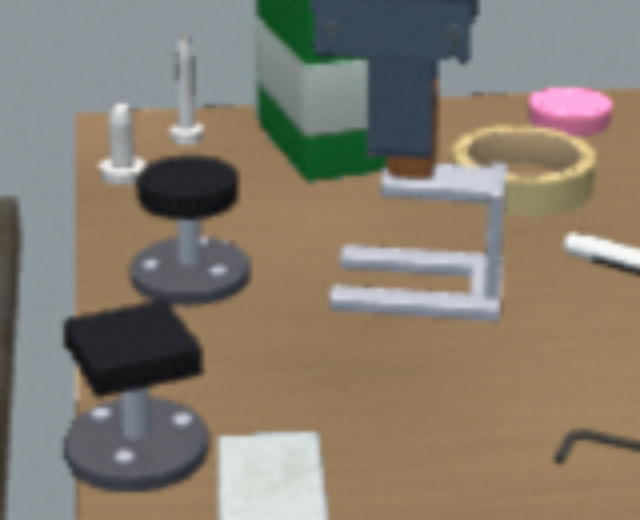

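The side crop shows the puller gripped at (405,165), with the fork level at (415,280) and about 27 mm up. Relative to the puller the cap is at +0.1345 in x and −0.047 in y, and the two views agree.

>>> carry_out --targets '[[[0, -0.016, 0], 0], [[0, -0.016, 0], 0], [[0, -0.015, 0], 0], [[-0.015, 0, 0], 0], [[-0.015, 0, 0], 0], [[0, 0, 0], 0]]'

```text
t: 5.62
eef_pos: [0.4582, -0.0888, 0.127]
ee_rot: [-3.141, 0.001, -3.14]
contact_force: [0.2, -0.5, -4.1]
width: 0.243
```

```bash
python3 - <<'E'
from h import *
o=observe();print(o['t'],o['eef_pos'],o['ee_rot'],o['contact_force'],o['width'],o['effort'].round(1))
c=snap('side');cv2.imwrite('pics/s3.png',cv2.resize(c['pixels'][:300,130:430,::-1],None,fx=2,fy=2))
E
```

```text
5.625 [ 0.45819962 -0.08877587  0.12700349] [-3.14147303e+00  6.12114286e-04 -3.13978595e+00] [ 0.21408718 -0.48628942 -4.09640245] 0.2426487602481064 [ -0.2 -48.4 -34.9  -0.    0.1   0.1]
```

View pics/s3.png

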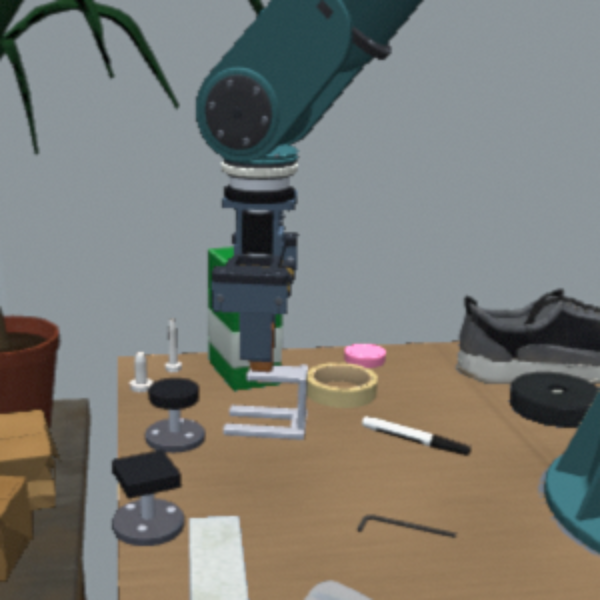

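The wrist is already where the leaf tip was and there is no reaction, so I carry on. The cap is at (173,393) and the fork tips at (228,420), lined up below it.

>>> carry_out --targets '[[[-0.013, 0, 0], 0], [[-0.013, 0, 0], 0], [[-0.013, 0, 0], 0], [[-0.013, 0, 0], 0], [[0, 0, 0], 0]]'

```text
t: 6.3
eef_pos: [0.5097, -0.0888, 0.1269]
ee_rot: [-3.142, 0.0, -3.14]
contact_force: [-0.5, -0.4, -2.4]
width: 0.24
```

>>> carry_out --targets '[[[-0.013, 0, 0], 0], [[-0.013, 0, 0], 0], [[-0.013, 0, 0], 0], [[-0.013, 0, 0], 0], [[0, 0, 0], 0]]'

```text
t: 6.92
eef_pos: [0.5618, -0.0887, 0.1269]
ee_rot: [-3.142, 0.0, -3.14]
contact_force: [0.2, -0.1, -2.9]
width: 0.239
```

```bash
python3 - <<'E'
from h import *
o=observe();print(o['t'],o['eef_pos'],o['ee_rot'],o['contact_force'],o['width'],o['effort'].round(1))
c=snap('side');d=snap('top')
a=cv2.resize(c['pixels'][150:260,170:320,::-1],(600,440));b=cv2.resize(d['pixels'][110:220,180:290,::-1],(440,440))
cv2.imwrite('pics/s4.png',a)
P=cloud(c);m=(abs(P[...,0]-.555)<.045)&(abs(P[...,1]+.09)<.05)&(P[...,2]>.0275)&(P[...,2]<.04);p=P[m];print(len(p),p.min(0),p.max(0))
E
```

```text
6.925 [ 0.5617539  -0.08874815  0.12692751] [-3.14150441e+00  4.21208093e-04 -3.14021822e+00] [ 0.1925835  -0.08733777 -2.86600782] 0.23910321828969955 [  0.2 -63.5 -37.   -0.    0.1   0.1]
316 [ 0.51009823 -0.11801834  0.02759638] [ 0.59405497 -0.05337783  0.03870168]
```

View pics/s4.png

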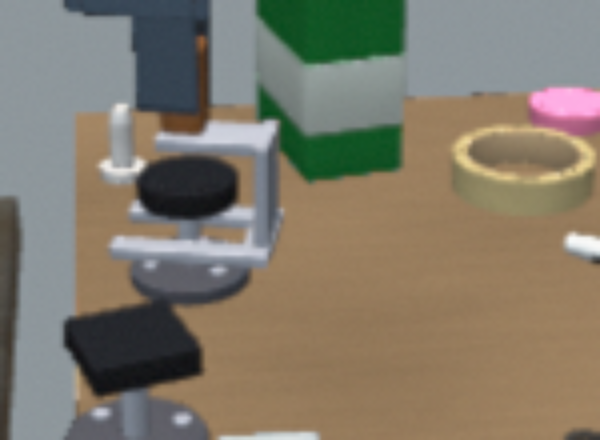

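The side crop shows the fork under the cap, with the spindle at (188,232) between the tines. I now pull up.

>>> carry_out --targets '[[[0, 0, -0.006], 0], [[0, 0, -0.006], 0], [[0, 0, -0.004], 0], [[0, 0, -0.003], 0], [[0, 0, -0.003], 0], [[0, 0, -0.003], 0], [[0, 0, -0.003], 0], [[0, 0, -0.003], 0]]'

```text
t: 8.02
eef_pos: [0.5609, -0.0887, 0.1583]
ee_rot: [-3.142, 0.0, -3.14]
contact_force: [0.1, 0.4, -4.1]
width: 0.239
```

>>> carry_out --targets '[[[0, 0, -0.004], 0], [[0, 0, -0.004], 0], [[0, 0, -0.004], 0], [[0, 0, -0.004], 0], [[0, 0, -0.004], 0], [[0, 0, 0], 0]]'

```text
t: 8.78
eef_pos: [0.561, -0.0887, 0.1783]
ee_rot: [-3.141, 0.001, -3.14]
contact_force: [0.1, 0.8, -3.8]
width: 0.237
```

>>> carry_out --targets '[[[0, 0, -0.004], 0], [[0, 0, -0.004], 0], [[0, 0, 0], 0], [[0, 0, 0], 0]]'

```text
t: 9.28
eef_pos: [0.5608, -0.0887, 0.1859]
ee_rot: [-3.142, 0.0, -3.14]
contact_force: [0.0, -0.2, -4.2]
width: 0.239
```

```bash
python3 - <<'E'
from h import *
o=observe();print(o['t'],o['eef_pos'],o['ee_rot'],o['contact_force'],o['width'])
c=snap('side')
cv2.imwrite('pics/s5.png',cv2.resize(c['pixels'][130:260,170:320,::-1],(600,520)))
E
```

```text
9.275 [ 0.56076413 -0.08871428  0.1859071 ] [-3.14157472e+00  4.83145889e-06 -3.14037776e+00] [ 0.02770596 -0.22753924 -4.15560134] 0.23902043229909148
```

View pics/s5.png

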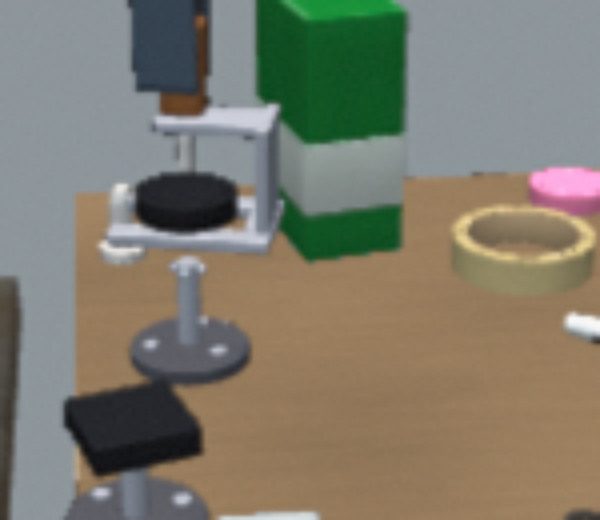

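The cap is free and lies flat on the fork at (186,200), with the bare spindle tip at (187,265). I carry it back gently.

>>> carry_out --targets '[[[0.004, 0, 0], 0], [[0.008, 0.002, 0], 0], [[0.012, 0.004, 0], 0], [[0.014, 0.006, 0], 0], [[0.014, 0.006, 0], 0], [[0.014, 0.006, 0], 0], [[0.014, 0.006, 0], 0], [[0.014, 0.006, 0], 0], [[0.012, 0.005, 0], 0], [[0.008, 0.003, 0], 0]]'

```text
t: 10.58
eef_pos: [0.446, -0.0446, 0.186]
ee_rot: [-3.142, 0.0, -3.14]
contact_force: [-0.1, 0.2, -3.2]
width: 0.239
```

>>> carry_out --targets '[[[0.004, 0, 0], 0], [[0, 0, 0.006], 0], [[0, 0, 0.012], 0], [[0, 0, 0.014], 0], [[0, 0, 0.014], 0], [[0, 0, 0.012], 0], [[0, 0, 0.008], 0], [[0, 0, 0.006], 0], [[0, 0, 0.003], 0], [[0, 0, 0], 0]]'

```text
t: 11.82
eef_pos: [0.4428, -0.0449, 0.111]
ee_rot: [-3.142, 0.0, -3.14]
contact_force: [-0.4, 0.2, -4.0]
width: 0.241
```

>>> carry_out --targets '[[[0, 0, 0.004], 0], [[0, 0, 0.003], 0], [[0, 0, 0.001], 0], [[0, 0, 0.001], 0], [[0, 0, 0], 0]]'

```text
t: 12.45
eef_pos: [0.4427, -0.0449, 0.1019]
ee_rot: [3.142, -0.0, -3.14]
contact_force: [-0.4, 0.1, -4.1]
width: 0.241
```

>>> carry_out --targets '[[[0, 0, 0.0007], 0], [[0, 0, 0.0006], 0], [[0, 0, 0], 0]]'

```text
t: 12.82
eef_pos: [0.4429, -0.0449, 0.1009]
ee_rot: [-3.142, 0.0, -3.14]
contact_force: [-1.4, -1.2, 2.9]
width: 0.243
```

It is on the bench: the vertical force changed sign. I let go.

>>> carry_out --targets '[[[0, 0, 0], 0], [[0, 0, 0], 0], [[0, 0, 0], 0], [[0, 0, 0], 0], [[0, 0, 0], 0], [[0, 0, 0], 0], [[0, 0, 0], 0], [[0, 0, 0], 0]]' --gripper 0

```text
t: 13.82
eef_pos: [0.4428, -0.0449, 0.1006]
ee_rot: [-3.142, 0.0, -3.14]
contact_force: [0.3, -0.1, 0.1]
width: 1.0
```

>>> carry_out --targets '[[[0, 0, -0.01], 0], [[0, 0, -0.02], 0], [[0, 0, -0.03], 0], [[0, 0, -0.04], 0], [[0, 0, -0.04], 0], [[0, 0, 0], 0], [[0, 0, 0], 0], [[0, 0, 0], 0]]'

```text
t: 14.82
eef_pos: [0.4421, -0.0448, 0.2396]
ee_rot: [3.141, -0.002, -3.14]
contact_force: [-0.1, -0.6, 1.3]
width: 0.996
```

```bash
python3 - <<'E'
from h import *
o=observe();print(o['t'],o['eef_pos'],o['contact_force'],o['width'])
c=snap('side');cv2.imwrite('pics/s6.png',cv2.resize(c['pixels'][130:280,170:350,::-1],(720,600)))
P=cloud(c);B=c['pixels'].astype(int)
R=(abs(P[...,0]-.435)<.08)&(abs(P[...,1]+.045)<.06)
p=P[R&(B.max(-1)<60)&(P[...,2]>.012)&(P[...,2]<.05)];print('cap',len(p),cv2.minEnclosingCircle((p[:,:2]*1000).astype(np.float32)),np.percentile(p[:,2],[5,50,95]).round(4))
p=P[R&(P[...,2]>.115)&(P[...,2]<.14)];print('handle',len(p),p.min(0).round(4),p.max(0).round(4))
p=P[(abs(P[...,0]-.545)<.06)&(abs(P[...,1]-.098)<.06)&(P[...,2]>.06)&(P[...,2]<.075)];print('sq',cv2.minAreaRect((p[:,:2]*1000).astype(np.float32)))
E
```

```text
14.825 [ 0.44209466 -0.04475883  0.23964892] [-0.07692526 -0.58402854  1.25382016] 0.9963660260618942
cap 350 ((435.0039367675781, -41.15237045288086), 29.361398696899414) [0.0142 0.0251 0.0269]
handle 97 [ 0.4223 -0.0543  0.1151] [ 0.4474 -0.0311  0.1277]
sq ((543.01220703125, 99.86430358886719), (53.43040466308594, 57.78153991699219), 31.856733322143555)
```

View pics/s6.png

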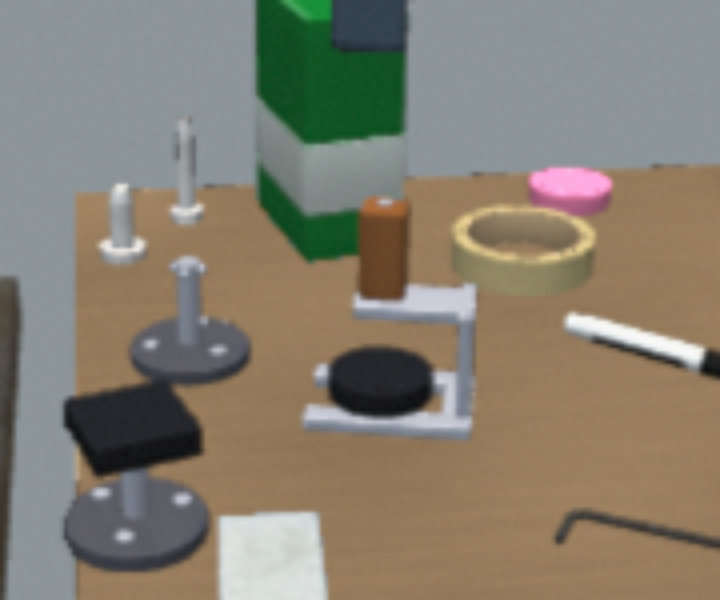

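The puller stands upright at (410,330) with the cap flat on its fork at (380,380). The gripper is clear, so I hand the job in.

```bash
python3 -c "from rig import close_job; print(close_job())"
```

```text
the job is handed in; nothing more can be done
None
```

The round cap is off its spindle and lies flat on the fork of the puller, which stands upright on the bench. I handed the job in at about 15 s of the 45 s allowed. I gripped the puller by its handle, slid the fork under the cap and pulled it straight up. Then I carried it back, set it down, let go and raised the gripper clear.

Last checks, all from the side camera:
- **Cap on fork:** the cap centre is at (0.435, −0.041) and the handle centre at (0.435, −0.043), about 2 mm apart. The cap's top is about 25 mm up, which fits it lying on the fork.
- **Distance from the stand:** about 0.13 m; at least 0.07 m was required.
- **Puller:** its handle top is at 0.128 m, so it is standing at its full height. I judged that it is upright from the picture and did not measure the angle.
- **Square cap:** within about 1 mm of its first reading.

No check failed. The side and top cameras differed by 3–5 mm on absolute positions but agreed to about 1 mm on the cap relative to the puller, which is what I steered by. The arm passed through the space where a plant leaf hangs, and the forces and joint torques showed no contact.

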